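# Cap a bottle and show its crown to the inspection camera

### The arm

A 6-joint arm with a two-finger parallel gripper is mounted at the origin on the work surface. World frame = base frame: x ahead of the robot, y to its left, z up, the work surface at z = 0. Lengths are in m, angles in degrees, forces in N, time in s.
With the tool pointing down it reaches from about 0.375 to 0.975 m from the base axis. Payload 3.8 kg.
Tool frame: the origin (TCP) lies on the mounting face of the last link; the fingertips stand 173 mm ahead of it and the grasp point (between the pads) lies 155 mm ahead of it; z points along the fingers, y is the line along which they close (so a half turn about z gives the same grasp; the last joint's range is limited). The gripper opens to 85 mm and grips with 20 to 120 N. Pads are 22 mm wide; open, the fingers measure 114 mm over their backs; the gripper's body (76 mm by 85 mm) begins 54 mm behind the grasp point. The pads swing forward as they close: fully open they stand 13 mm farther back than shut.
Start: joints at [-74.078, 15.12, 91.902, -0, 72.978, -2.114], TCP at [0.209, -0.642, 0.405] pointing down, gripper open.
Joint ranges: [-150.88, 150.88], [-54.13, 125.18], [17.81, 147.31], [-75.09, 255.09], [0, 152.58], [-146.25, 146.25]. Speed limits (degrees/s): [147.25, 147.25, 180, 180, 180, 180].

### API

Orientations are given as a 3x3 rotation matrix whose columns are the frame's x, y, z axes.
In Python, from plant import arm gives the robot as it stands.
- The arm moves only by the shell command python3 -m creep 'ROWS' [FORCE]. ROWS is JSON, one flat list of numbers, 7 for each row, row after row: the shift along the tool's x, y, z in cm, then the turn, a rotation vector about the tool's x, y, z in degrees, then the gripper command: -1 is fully open, 1 is shut, values between are in proportion. In form: [x, y, z, wx, wy, wz, gripper, x, y, z, wx, wy, wz, gripper, ...]. A call has 1 to 8 rows; each row is the pose to reach, as a shift and turn from the pose commanded when the call began, along the tool's axes at that moment; what a row does not reach only later rows make up. A row lasts 1/12 s, in which the tool goes at most 41.7 mm and 7.16 degrees, less where a joint would pass 70% of its speed; a pose out of reach is approached as far as the arm can. A call with a gripper value outside its range is refused whole. The fingers move at their own pace and stop on an object; FORCE is the grip in N (left out, the last holds). Time passes only in rows, so rows that repeat a pose let the fingers close. It gives the time, the measured TCP pose, the force, the opening and the grip force at its end, in the units of the state.
- arm.get_obs(): the state, without advancing time (a new reading comes with each control period).
- arm.read_camera(name): name is "side" or "top" or "wrist"; returns the picture (420x560x3 uint8, blue, green, red); there is no depth.
- arm.calibration(name): a dict with "mtx" (3x3 intrinsics, pixels), "extrinsics" (4x4, takes a point from camera to world coordinates); the wrist camera has in their place "mount" (4x4, takes a point from camera to tool coordinates, whose origin is the TCP and whose axes are the flange's). Camera axes: x right, y down, z forward; pixel columns grow to the right and rows downward; lengths in m; the calibration is good to about 2 mm. A picture is of the moment at which its call begins: read the wrist's pose just before it. calibration takes no time and is no camera call.
- arm.close_job(): hands the job in; it is judged then, once.
Trained networks look in the newest picture that a camera, given by its name, has taken for a name from the list of things; names that differ only in an ending like _2 or _b are one class to them, and where a whole thing is asked for, a point or a joint stands for the part that bears it (a point fixed in the world has none). Each returns a list of dicts, best first, with "score" (0 to 1); they miss things now and then, are a little off and sometimes report something else, mostly with a low value. They report only what shows in the picture. A call takes as long as a camera call. They do not tell look-alikes from the thing itself.
- arm.look_for(camera, name): "bbox" ([left, top, width, height] in pixels, round what is visible of it).
The state is a dict: "time_s": time; "qpos": joint angles; "joint_velocities": joint speeds; "effort": joint torques, N m; "tcp_pos": TCP position; "tcp_rot": TCP orientation; "ft_force": force on the tool from outside, world axes, zero at the start; "moment": the same for the moment, N m; "gripper_width": finger opening in m; "finger_force": force on a finger pad.
Only numpy, scipy, OpenCV 4.12 (cv2) and the standard library are available. Lean on these libraries where they do the work, as an engineer would, in place of code of your own. Each camera call takes 0.05 s, during which the arm holds its last target. There are 200 camera calls.

### The job

Cap the bottle standing in the bench capper: press the hand lever down to its stop and let it rise again. Then take the bottle out and show its crown cap to the inspection camera, squarely facing the lens, centred in its view and 13 cm in front of it. Do not touch the camera, leave the rest of the bench as it is, and finish while still holding the bottle there, steady in the air.

Things in the scene. Friction and masses are not known exactly. Their poses are not given: they have to be found in the camera images.
- capper: Red bench capper, fixed. Origin on the bottle seat's axis at bench level; x points from the seat back to the column, z up; open side (-x) is where the bottle comes out. Base plate 14 mm thick, x -65 to +135, 160 wide; flat seat disc 16 mm above the bench. Column 36 x 50 mm at x = +100. Head with cheek plates 72 mm wide, x -26 to +88, heights 299 to 359; a 16 mm rod rises through it to 425.
- bell (a point): Centre of the rim of the steel bell (42 mm outside diameter, 32 mm tall) that hangs from the head over the seat, mouth down. Lever up: rim 262 mm above the bench, 76 mm above the bottle's cap. The lever drives it 87 mm down, over the cap, without moving the bottle.
- lever (a joint): Hand lever of the capper, rad: 0 = up at rest (a spring holds it there), 0.9 = down at its stop. It springs back up by itself when let go. About 3 N at the black grip moves it off its rest and about 8 N holds it at the stop.
- lever_grip (a point): Middle of the lever's black round grip (23 mm thick, 85 mm long), on the lever's centre line, 165 mm from the hinge. Lever up, it is about 318 mm above the bench, on the -y side of the capper; it swings down in an arc in the capper's y-z plane, to about 186 mm.
- lever_hinge (a point): Hinge of the lever, on its axis, which is parallel to the capper's x axis: 30 mm behind the seat axis, 308 mm above the bench. At joint value q the lever's centre line points to the capper's -y, (0.06 - q) rad above the horizontal.
- bottle: Bottle to cap: filled brown glass stubby with a gold crown cap laid on, loose, about 0.45 kg, upright in the capper. Origin at the centre of its underside, z along its axis to the cap. 170 mm tall; body 60 mm in diameter up to 80 mm, shoulder to 112 mm, straight neck 27 mm in diameter from 112 to 160 mm, cap 30 mm in diameter from 162 to 170 mm.
- cap (a point): Centre of the top of the bottle's gold crown cap, on the bottle's axis, 170 mm from its underside.
- camera: Inspection camera stand, fixed, not to be touched. Origin at the centre of its 130 x 130 mm base plate, at bench level; a 20 mm post, 450 mm tall, stands there. On the -x side its arm holds a blue camera with a white ring light (68 mm across) round the lens, looking to the stand's -x and 45 degrees down.
- focus (a point): Where the centre of the cap's top belongs: on the camera's line of sight, 130 mm in front of the ring light's front face. Its z axis points along the line of sight, away from the lens (to the stand's -x and 45 degrees down). 190 to 230 mm above the bench, 200 mm to the -x side of the post.
- done_a: Bystander: finished bottle of the same shape with a green cap and a paper label, loose; origin at the centre of its underside.
- done_b: Bystander: a second finished bottle with a green cap and a label, loose; origin at the centre of its underside.
- testjar: Bystander: clear hydrometer jar, 200 mm tall, foot 72 mm across, loose; origin at the centre of its underside.
- tub: Bystander: white malt extract tub, 92 mm across, 120 mm tall, loose; origin at the centre of its underside.
- capdish: Bystander: steel dish of crown caps, 110 mm across, 35 mm tall, loose; origin at the centre of its underside.
- brush: Bystander: bench brush, 200 mm long, lying along its x axis, loose.
Mind the look-alikes: they are no part of the job. What is shaped like the bottle but blue or turquoise is not meant.

How it is judged (in metres and radians):
On the way, in this order (a step that is already met when the one before it is completed fails the run):
1. the lever is pressed down to its stop with the bottle standing in the capper (value of joint lever above 0.85 rad and horizontal distance between bottle and capper below 0.012 m and angle between bottle's own z axis and vertical below 0.06 rad), for 0.2 s.
2. the lever is up again and the gripped bottle is out of the capper (value of joint lever below 0.1 rad and horizontal distance between bottle and capper above 0.08 m and contact force between the fingers and bottle above 2 N), for 0.1 s.
At the end, for the whole second after the job is handed in: The gripper holds the bottle still in the air, carried by nothing else, its cap facing the lens: centre of the cap's top within 25 mm of the point 130 mm in front of the ring light on the line of sight, bottle axis within 12 degrees of that line, cap end towards the lens; the capper's lever is up (distance between cap and focus below 0.025 m and angle between the z axis of bottle and the z axis of focus, either way round below 0.21 rad and z of bottle in the frame of focus above 0.1 m and contact force between the fingers and bottle above 2 N and contact force between bottle and camera below 0.3 N and contact force between bottle and capper below 0.3 N and height (world z) of bottle above 0.04 m and linear speed of bottle below 0.03 m/s and angular speed of bottle below 0.2 rad/s and value of joint lever below 0.1 rad); the arm keeps its last pose, push and grip.
It fails at once if the camera is touched by the arm, the fingers or the bottle (contact force between any of the arm, the fingers, bottle and camera above 1 N).
It fails at once if another thing on the bench is moved by more than 30 mm (distance of any of done_a, done_b, testjar, tub, capdish, brush from where it was at the start of the episode above 0.03 m).
It also fails if it takes over 58 s, if anything falls off the work surface, if the arm or the gripper's body presses on something with over 40 N, if the wrist force passes 120 N, or if a joint passes its speed limit or range.

## Working session

There is one attempt and no reset: what is moved stays moved. The work goes in short steps, Python scripts to look and compute and a shell command to move; the robot and the scene stay as the last step left them, time stands still between calls to the robot, and variables do not carry over. Pictures are saved under pics/ and viewed, at most 10 in all, crops included, and the job is handed in when it is done.

```bash
ls; mkdir -p pics; python3 - <<'E'
from plant import arm
import cv2
o=arm.get_obs();print({k:(o[k].round(3).tolist() if hasattr(o[k],'round') and hasattr(o[k],'tolist') else o[k]) for k in o})
for c in("side","top"):
    im=arm.read_camera(c);cv2.imwrite(f"pics/{c}0.png",im)
    k=arm.calibration(c);print(c,k["mtx"],k["extrinsics"])
    for n in["capper","bell","lever","lever_grip","bottle","cap","camera","done_a","testjar","tub","capdish","brush"]:
        try: print(n,[(r["score"],r["bbox"]) for r in arm.look_for(c,n)][:4])
        except Exception as e: print(n,e)
print(arm.get_obs()["time_s"])
E
```

```text
pics
{'time_s': 0.0, 'qpos': [-74.078, 15.171, 91.981, -0.003, 72.976, -2.115], 'joint_velocities': [0.034, -0.034, -0.034, -0.011, -0.015, 0.018], 'effort': [0.002, -51.512, -36.731, -0.0, 0.013, -0.0], 'tcp_pos': [0.209, -0.642, 0.403], 'tcp_rot': [[0.951, 0.31, -0.001], [0.31, -0.951, 0.002], [0.0, -0.002, -1.0]], 'ft_force': [-0.47, 0.134, 0.167], 'moment': [-0.028, 0.025, 0.054], 'finger_force': 0.0, 'gripper_width': 0.08596540338316622}
side [[506.4994164    0.         280.50454482]
 [  0.         506.4994164  210.69476209]
 [  0.           0.           1.        ]] [[ 0.98110591 -0.15299861  0.11841712  0.38851985]
 [-0.19274889 -0.72012055  0.66653902 -1.1495267 ]
 [-0.01670494 -0.67677014 -0.73600484  1.4653365 ]
 [ 0.          0.          0.          1.        ]]
capper [(0.98, [249.1, 126.4, 75.8, 104.8])]
bell [(0.73, [265.5, 125.0, 14.5, 42.9])]
lever [(0.58, [274.4, 146.3, 49.7, 38.2])]
lever_grip [(0.61, [277.2, 149.8, 44.3, 33.1])]
bottle [(0.91, [245.9, 148.6, 22.4, 38.0]), (0.91, [216.8, 205.3, 15.0, 36.5]), (0.77, [219.2, 178.9, 15.5, 39.1]), (0.76, [265.5, 177.5, 
[... 1082 characters left out ...]
.86, [217.0, 262.8, 19.8, 16.7]), (0.84, [244.2, 269.9, 18.2, 15.7]), (0.83, [290.5, 187.0, 16.3, 22.8]), (0.78, [225.5, 210.3, 18.5, 16.6])]
cap [(0.92, [163.2, 221.3, 19.8, 16.4]), (0.81, [245.9, 266.6, 19.9, 18.8]), (0.66, [223.6, 209.7, 20.5, 18.0]), (0.62, [212.4, 261.1, 21.4, 25.5])]
camera [(0.75, [349.1, 137.4, 60.2, 71.1])]
done_a [(0.97, [121.3, 228.9, 27.5, 17.1]), (0.77, [294.4, 144.5, 19.4, 27.1])]
testjar [(0.84, [259.0, 138.4, 15.5, 35.1]), (0.35, [290.6, 145.0, 22.6, 25.8])]
tub [(0.59, [421.6, 200.5, 38.7, 30.7])]
capdish [(0.93, [116.2, 262.7, 33.1, 32.2]), (0.24, [440.6, 233.9, 13.1, 62.9])]
brush [(0.66, [439.0, 234.2, 13.4, 60.7]), (0.19, [230.2, 153.8, 56.1, 33.7])]
1.3
```

```bash
python3 - <<'E'
import cv2
a=cv2.imread("pics/side0.png");b=cv2.imread("pics/top0.png")
cv2.imwrite("pics/s1.png",cv2.resize(a[110:310,180:380],(600,600),interpolation=cv2.INTER_CUBIC))
cv2.imwrite("pics/t1.png",cv2.resize(b[125:305,185:425],(800,600),interpolation=cv2.INTER_CUBIC))
E
```

```text
(no output)
```

View pics/s1.png

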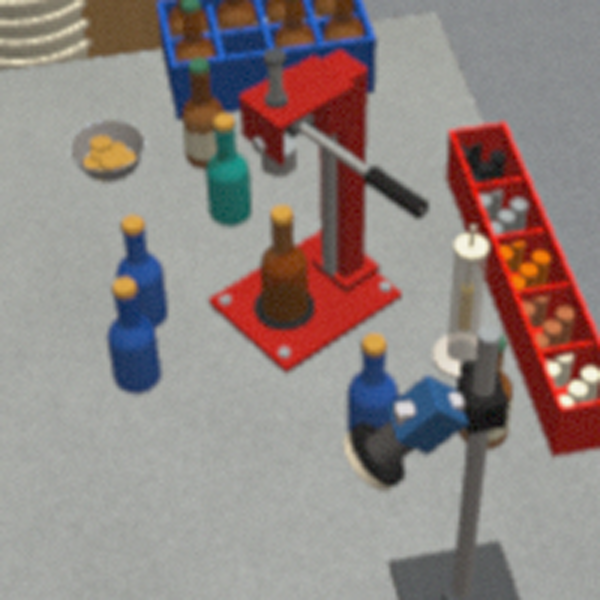

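View pics/t1.png

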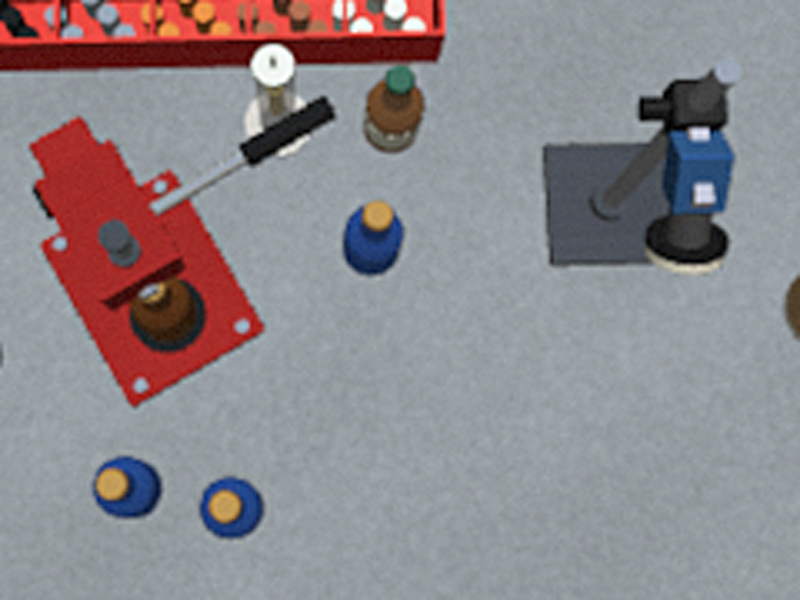

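View pics/top0.png

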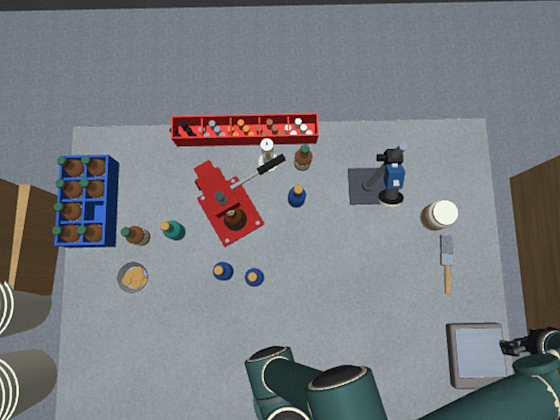

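```bash
cat > h.py <<'E'
import numpy as np
from plant import arm
from scipy.optimize import least_squares
K={};E={}
for c in("side","top"):
    k=arm.calibration(c);K[c]=np.array(k["mtx"]);E[c]=np.linalg.inv(np.array(k["extrinsics"]))
def proj(c,P):
    q=E[c][:3,:3]@np.asarray(P)+E[c][:3,3];q=K[c]@q;return q[:2]/q[2]
def T(x,y,a,p):
    c,s=np.cos(a),np.sin(a);return np.array([x+c*p[0]-s*p[1],y+s*p[0]+c*p[1],p[2]])
def S(u,v): return ("side",np.array([180+u/3,110+v/3]))
def U(u,v): return ("top",np.array([185+u/3.3333,125+v/3.3333]))
def ray(c,px,z):
    C=np.linalg.inv(E[c]);d=C[:3,:3]@np.linalg.inv(K[c])@np.array([*px,1]);o=C[:3,3]
    return o+d*(z-o[2])/d[2]
E
python3 - <<'E'
from h import *
# capper: local point -> pick
L=lambda r,q=0:(0.03,-r*np.cos(.06-q),.308+r*np.sin(.06-q))
pk=[((-.065,-.08,.014),U(263,327)),((-.065,.08,.014),U(135,405)),((.135,.08,.014),U(43,243)) ,
((-.065,-.08,.014),S(287,371)),((-.065,.08,.014),S(210,300)),((.135,-.08,.014),S(400,293)),
((0,0,.186),S(281,213)),((0,0,.425),S(276,53)),((0,0,.425),U(112,228)),
(L(.165),S(397,192)),(L(.165),U(289,130))]
def res(v): return np.concatenate([proj(c,T(*v,p))-m for p,(c,m) in pk])
r=least_squares(res,[.7,.2,.5],loss="soft_l1")
print("capper",r.x,np.degrees(r.x[2]));print(res(r.x).reshape(-1,2).round(1))
pc=[]
# camera stand x,y,yaw,zf
def cam(v):
    x,y,a,h=v
    return [((-.108,0,h+.092),U(688,258)),((-.108,0,h+.092),S(372,458)),((0,0,.45),U(727,68)),((0,0,.45),S(489,330)),
    ((.065,.065,.006),U(545,145)),((-.065,.065,.006),U(552,265)),((-.065,.065,.006),S(390,562)),((.065,.065,.006),S(500,543))]
def rc(v): return np.concatenate([proj(c,T(*v[:3],p))-m for p,(c,m) in cam(v)])
r2=least_squares(rc,[.75,-.2,0,.21],loss="soft_l1")
print("cam",r2.x,np.degrees(r2.x[2]));print(rc(r2.x).reshape(-1,2).round(1))
v=r2.x;print("focus",T(*v[:3],(-.2,0,v[3])))
q=r.x;print("bottle cap by top/side",ray("top",U(158,293)[1],.186),ray("side",S(281,213)[1],.186))
for n in(0,.9):print("grip",T(*q,L(.165,n)))
for n,m,z in[("jar top",U(272,65),.2),("jarfoot",U(275,127),.02),("blueA",U(112,485),.17),("blueB",U(225,507),.17),("blueC",U(378,215),.17),("done",U(400,80),.17)]:print(n,ray("top",m[1],z).round(3))
print("jar side",ray("side",S(472,243)[1],.2),"teal",ray("side",S(224,122)[1],.17),"blueA",ray("side",S(133,224)[1],.17),ray("side",S(124,288)[1],.17),"done",)
print(arm.calibration("wrist"))
E
```

```text
capper [0.59712927 0.15835019 0.51298749] 29.392018266945698
[[ 1.7 -0.7]
 [-0.3 -0.5]
 [-1.  -1.3]
 [-0.7 -0.4]
 [-1.4 -0.3]
 [ 0.8 -0.3]
 [-0.3 -0. ]
 [-0.7  0.9]
 [ 1.6  0.3]
 [-1.   0. ]
 [-0.3 -0.9]]
cam [ 0.70609603 -0.30363852  0.00884025  0.20661385] 0.5065088381164183
[[-0.2 -3.4]
 [-1.7  0.2]
 [ 0.5 -0.3]
 [-0.3  1.7]
 [-0.5 -1. ]
 [-0.4 -0.9]
 [-1.   0.3]
 [-0.6 -0.3]]
focus [ 0.50610385 -0.30540655  0.20661385]
bottle cap by top/side [0.58692614 0.15301775 0.186     ] [0.59829632 0.1578518  0.186     ]
grip [0.70410111 0.02957079 0.31789406]
grip [0.67731827 0.07711816 0.18513389]
jar top [0.798 0.045 0.2  ]
jarfoot [0.789 0.047 0.02 ]
blueA [0.414 0.197 0.17 ]
blueB [0.392 0.095 0.17 ]
blueC [ 0.659 -0.052  0.17 ]
done [ 0.79  -0.076  0.17 ]
jar side [0.8054222  0.04708131 0.2       ] teal [0.55959982 0.35698197 0.17      ] blueA [0.42088403 0.19312538 0.17      ] [0.39780833 0.08876791 0.17      ] done
{'mtx': array([[329.5217764 ,   0.        , 284.41997949],
       [  0.        , 329.5217764 , 201.24531368],
       [  0.        ,   0.        ,   1.        ]]), 'mount': array([[-5.43924414e-04, -9.58370995e-01, -2.85525377e-01,
         7.24550968e-02],
       [ 9.99999850e-01, -5.04840405e-04, -2.10488930e-04,
        -1.80437907e-04],
       [ 5.75817380e-05, -2.85525448e-01,  9.58371126e-01,
         3.22785062e-02],
       [ 0.00000000e+00,  0.00000000e+00,  0.00000000e+00,
         1.00000000e+00]])}
```

```bash
cat >> h.py <<'E'
from scipy.spatial.transform import Rotation as Ro
CAP=np.array([.5971,.1584,.5130]); CAM=np.array([.7061,-.3036,.0088,.2066])
def to(pos,R,tip=None):
    """print shift/turn from the present pose to have tool point tip (m ahead of TCP) at pos"""
    o=arm.get_obs();p=np.array(o["tcp_pos"]);R0=np.array(o["tcp_rot"])
    R=R0 if R is None else R
    t=np.asarray(pos)-R[:,2]*(tip or 0)
    s=R0.T@(t-p)*100;w=np.degrees(Ro.from_matrix(R0.T@R).as_rotvec())
    print("shift cm",s.round(1),"turn",w.round(1),"rows>=",max(np.linalg.norm(s)/4.17,np.linalg.norm(w)/7.16).round(1),"t",round(o["time_s"],2),"tcp",p.round(3),"target",t.round(3))
def tool(heading,pitch,xup):
    """tool z along heading(deg), pitched down by pitch(deg); tool x up or down in that vertical plane"""
    h,a=np.radians([heading,pitch]);z=np.array([np.cos(h)*np.cos(a),np.sin(h)*np.cos(a),-np.sin(a)])
    x=np.array([np.cos(h)*np.sin(a),np.sin(h)*np.sin(a),np.cos(a)])*(1 if xup else -1)
    return np.c_[x,np.cross(z,x),z]
def press(q,r=.165,off=.0115,tilt=22):
    c,s=np.cos(CAP[2]),np.sin(CAP[2]);X=np.array([c,s,0]);Y=np.array([-s,c,0]);Z=np.array([0,0,1.]);e=.06-q
    P=T(*CAP,(.03,-r*np.cos(e)+off*np.sin(e),.308+r*np.sin(e)+off*np.cos(e)))
    R=np.c_[X,-Y,-Z]@Ro.from_euler("x",tilt,degrees=True).as_matrix();return P,R
E
python3 - <<'E'
from h import *
to((.40,-.15,.53),None)
E
```

```text
shift cm [ 33.4 -40.9 -12.5] turn [0. 0. 0.] rows>= 13.0 t 1.3 tcp [ 0.209 -0.642  0.405] target [ 0.4  -0.15  0.53]
```

```bash
python3 -m creep '[4,-5,-1.6,0,0,0,1, 8,-10,-3.2,0,0,0,1, 12,-15,-4.8,0,0,0,1, 15,-18.5,-6,0,0,0,1, 18,-22,-7,0,0,0,1, 21,-26,-8,0,0,0,1, 24,-29,-9,0,0,0,1, 26,-32,-10,0,0,0,1]' 40
python3 - <<'E'
from h import *
to((.40,-.15,.53),None)
P,R=press(-.12); to(P,R,.173)
E
```

```text
time_s: 1.97
tcp_pos: [0.326, -0.3378, 0.4838]
tcp_rot: [[0.951, 0.309, 0.001], [0.309, -0.951, -0.0], [0.001, 0.001, -1.0]]
ft_force: [0.9, -0.2, 1.3]
gripper_width: -0.0
finger_force: 0.0
shift cm [ 12.8 -15.6  -4.6] turn [0. 0. 0.] rows>= 5.0 t 1.97 tcp [ 0.326 -0.338  0.484] target [ 0.4  -0.15  0.53]
shift cm [ 48.5 -17.3  -2.5] turn [ 22.   -2.2 -11.2] rows>= 12.4 t 1.97 tcp [ 0.326 -0.338  0.484] target [ 0.734 -0.023  0.509]
```

```bash
python3 -m creep '[12.8,-15.6,-6,0,0,0,1, 12.8,-15.6,-6,0,0,0,1, 12.8,-15.6,-6,0,0,0,1, 12.8,-15.6,-6,0,0,0,1,12.8,-15.6,-6,0,0,0,1,12.8,-15.6,-6,0,0,0,1]'
python3 - <<'E'
from h import *
P,R=press(-.2); to(P,R,.173)
E
```

```text
time_s: 2.47
tcp_pos: [0.4008, -0.1466, 0.5464]
tcp_rot: [[0.949, 0.316, 0.006], [0.316, -0.949, 0.001], [0.006, 0.001, -1.0]]
ft_force: [-0.0, 0.3, 0.3]
gripper_width: 0.0001
finger_force: 0.0
shift cm [35.4 -1.6  2.7] turn [ 22.   -2.5 -10.7] rows>= 8.5 t 2.47 tcp [ 0.401 -0.147  0.546] target [ 0.732 -0.02   0.522]
```

```bash
python3 -m creep '[35.4,-1.6,1.7,22,-2.5,-10.7,1,35.4,-1.6,1.7,22,-2.5,-10.7,1,35.4,-1.6,1.7,22,-2.5,-10.7,1,35.4,-1.6,1.7,22,-2.5,-10.7,1,35.4,-1.6,1.7,22,-2.5,-10.7,1,35.4,-1.6,1.7,22,-2.5,-10.7,1,35.4,-1.6,1.7,22,-2.5,-10.7,1,35.4,-1.6,1.7,22,-2.5,-10.7,1]'
python3 - <<'E'
from h import *
for i in(-.12,0,.2,.4,.6,.8,.95,1.0): P,R=press(i); to(P,R,.173)
import cv2
a=arm.read_camera("side");b=arm.read_camera("top")
cv2.imwrite("pics/p1.png",np.hstack([cv2.resize(a[110:250,220:360],(400,400)),cv2.resize(b[120:260,185:325],(400,400))]))
E
```

```text
time_s: 3.13
tcp_pos: [0.7127, -0.0342, 0.5265]
tcp_rot: [[0.875, 0.446, -0.188], [0.484, -0.812, 0.326], [-0.007, -0.376, -0.926]]
ft_force: [0.2, -1.6, -0.0]
gripper_width: 0.0001
finger_force: 0.0
shift cm [2.4 0.7 1.6] turn [-0.1  0.2 -0.6] rows>= 0.7 t 3.13 tcp [ 0.713 -0.034  0.526] target [ 0.734 -0.023  0.509]
shift cm [2.4 1.7 3.2] turn [-0.1  0.2 -0.6] rows>= 1.1 t 3.13 tcp [ 0.713 -0.034  0.526] target [ 0.736 -0.026  0.49 ]
shift cm [2.4 3.1 6.3] turn [-0.1  0.2 -0.6] rows>= 1.8 t 3.13 tcp [ 0.713 -0.034  0.526] target [ 0.736 -0.027  0.457]
shift cm [2.5 3.8 9.5] turn [-0.1  0.2 -0.6] rows>= 2.5 t 3.13 tcp [ 0.713 -0.034  0.526] target [ 0.733 -0.022  0.424]
shift cm [ 2.5  3.8 12.8] turn [-0.1  0.2 -0.6] rows>= 3.3 t 3.13 tcp [ 0.713 -0.034  0.526] target [ 0.727 -0.012  0.393]
shift cm [ 2.5  3.2 16. ] turn [-0.1  0.2 -0.6] rows>= 4.0 t 3.13 tcp [ 0.713 -0.034  0.526] target [0.719 0.004 0.366]
shift cm [ 2.5  2.4 18.3] turn [-0.1  0.2 -0.6] rows>= 4.5 t 3.13 tcp [ 0.713 -0.034  0.526] target [0.71  0.018 0.347]
shift cm [ 2.5  2.  19.1] turn [-0.1  0.2 -0.6] rows>= 4.6 t 3.13 tcp [ 0.713 -0.034  0.526] target [0.707 0.024 0.342]
```

View pics/p1.png

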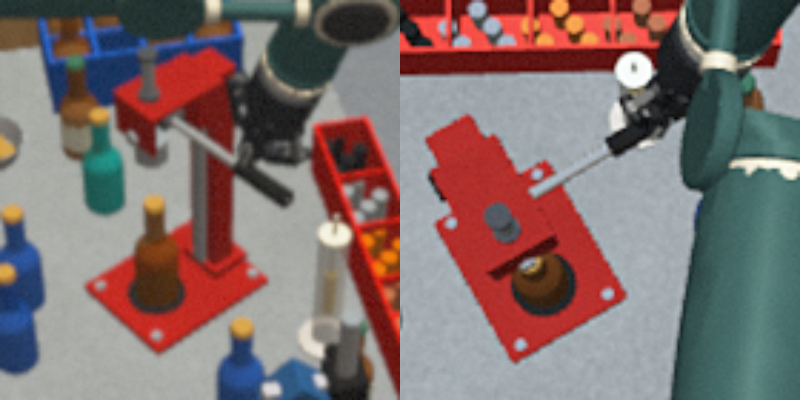

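```bash
python3 -m creep '[0,0,0,0,0,0,1,0,0,0,0,0,0,1]'
python3 - <<'E'
from h import *
for i in(-.1,0,.2,.6,.8,.95): P,R=press(i); to(P,R,.173)
E
```

```text
time_s: 3.4
tcp_pos: [0.7108, -0.035, 0.5267]
tcp_rot: [[0.875, 0.446, -0.189], [0.484, -0.812, 0.326], [-0.008, -0.377, -0.926]]
ft_force: [-0.7, -0.4, 1.1]
gripper_width: 0.0
finger_force: 0.0
shift cm [2.6 0.9 1.8] turn [-0.1  0.3 -0.6] rows>= 0.8 t 3.4 tcp [ 0.711 -0.035  0.527] target [ 0.734 -0.024  0.506]
shift cm [2.6 1.8 3.2] turn [-0.1  0.3 -0.6] rows>= 1.1 t 3.4 tcp [ 0.711 -0.035  0.527] target [ 0.736 -0.026  0.49 ]
shift cm [2.6 3.1 6.3] turn [-0.1  0.3 -0.6] rows>= 1.8 t 3.4 tcp [ 0.711 -0.035  0.527] target [ 0.736 -0.027  0.457]
shift cm [ 2.7  3.9 12.8] turn [-0.1  0.3 -0.6] rows>= 3.3 t 3.4 tcp [ 0.711 -0.035  0.527] target [ 0.727 -0.012  0.393]
shift cm [ 2.7  3.3 16. ] turn [-0.1  0.3 -0.6] rows>= 4.0 t 3.4 tcp [ 0.711 -0.035  0.527] target [0.719 0.004 0.366]
shift cm [ 2.7  2.4 18.4] turn [-0.1  0.3 -0.6] rows>= 4.5 t 3.4 tcp [ 0.711 -0.035  0.527] target [0.71  0.018 0.347]
```

```bash
python3 -m creep '[2.6,0.9,1.2,0,0,0,1,2.6,0.9,1.2,0,0,0,1,2.6,1.8,3.2,0,0,0,1,2.6,2.5,4.7,0,0,0,1,2.6,3.1,6.3,0,0,0,1,2.6,3.1,6.3,0,0,0,1]'
python3 - <<'E'
from h import *
for i in(.2,.4,.6,.8,.9): P,R=press(i); to(P,R,.173)
import cv2
a=arm.read_camera("side");b=arm.read_camera("top")
cv2.imwrite("pics/p2.png",np.hstack([cv2.resize(a[110:250,220:360],(400,400)),cv2.resize(b[120:260,185:325],(400,400))]))
E
```

```text
time_s: 3.9
tcp_pos: [0.7341, -0.0276, 0.4559]
tcp_rot: [[0.876, 0.445, -0.188], [0.483, -0.813, 0.326], [-0.008, -0.377, -0.926]]
ft_force: [1.1, -1.7, 1.5]
gripper_width: 0.0002
finger_force: 1.4
shift cm [ 0.2  0.  -0.1] turn [-0.1  0.2 -0.7] rows>= 0.1 t 3.9 tcp [ 0.734 -0.028  0.456] target [ 0.736 -0.027  0.457]
shift cm [0.2 0.7 3.1] turn [-0.1  0.2 -0.7] rows>= 0.8 t 3.9 tcp [ 0.734 -0.028  0.456] target [ 0.733 -0.022  0.424]
shift cm [0.2 0.8 6.4] turn [-0.1  0.2 -0.7] rows>= 1.6 t 3.9 tcp [ 0.734 -0.028  0.456] target [ 0.727 -0.012  0.393]
shift cm [0.2 0.2 9.7] turn [-0.1  0.2 -0.7] rows>= 2.3 t 3.9 tcp [ 0.734 -0.028  0.456] target [0.719 0.004 0.366]
shift cm [ 0.2 -0.4 11.2] turn [-0.1  0.2 -0.7] rows>= 2.7 t 3.9 tcp [ 0.734 -0.028  0.456] target [0.713 0.013 0.353]
```

View pics/p2.png

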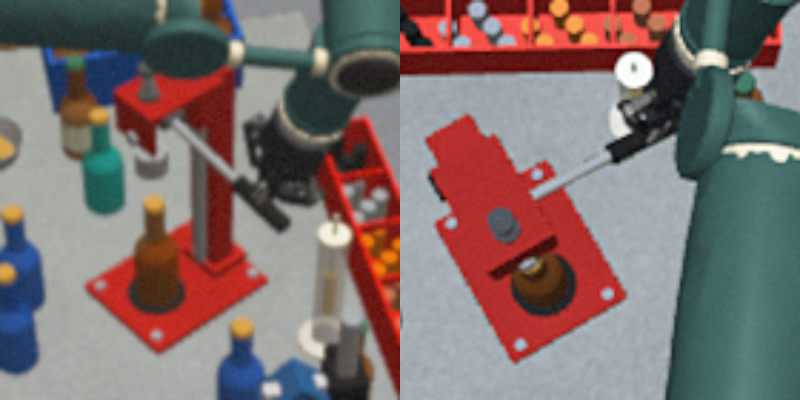

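```bash
python3 -m creep '[0.2,0.5,1.6,0,0,0,1,0.2,0.7,3.1,0,0,0,1,0.2,0.9,4.7,0,0,0,1,0.2,0.8,6.4,0,0,0,1,0.2,0.6,8,0,0,0,1,0.2,0.2,9.7,0,0,0,1,0.2,-0.2,10.7,0,0,0,1,0.2,-0.2,10.7,0,0,0,1]'
python3 - <<'E'
from h import *
print(arm.get_obs()["ft_force"])
for i in(.8,.85,.9,.95): P,R=press(i); to(P,R,.173)
E
```

```text
time_s: 4.67
tcp_pos: [0.7164, 0.0099, 0.3602]
tcp_rot: [[0.875, 0.447, -0.184], [0.483, -0.813, 0.323], [-0.005, -0.372, -0.928]]
ft_force: [4.0, -6.9, 2.5]
gripper_width: 0.0001
finger_force: 3.7
[ 3.98223138 -6.91494559  2.47220284]
shift cm [-0.1  0.4 -0.8] turn [ 0.2  0.1 -0.6] rows>= 0.2 t 4.67 tcp [0.716 0.01  0.36 ] target [0.719 0.004 0.366]
shift cm [-0.1  0.1  0. ] turn [ 0.2  0.1 -0.6] rows>= 0.1 t 4.67 tcp [0.716 0.01  0.36 ] target [0.716 0.008 0.359]
shift cm [-0.1 -0.1  0.8] turn [ 0.2  0.1 -0.6] rows>= 0.2 t 4.67 tcp [0.716 0.01  0.36 ] target [0.713 0.013 0.353]
shift cm [-0.1 -0.5  1.6] turn [ 0.2  0.1 -0.6] rows>= 0.4 t 4.67 tcp [0.716 0.01  0.36 ] target [0.71  0.018 0.347]
```

```bash
for i in 1 2 3; do python3 -m creep '[0,-0.2,0.4,0,0,0,1,0,-0.3,0.6,0,0,0,1]'; done
```

```text
time_s: 4.83
tcp_pos: [0.7147, 0.0128, 0.3576]
tcp_rot: [[0.876, 0.448, -0.181], [0.483, -0.815, 0.321], [-0.003, -0.369, -0.93]]
ft_force: [4.7, -8.6, 1.7]
gripper_width: 0.0
finger_force: 4.2
time_s: 5.0
tcp_pos: [0.7127, 0.0163, 0.3538]
tcp_rot: [[0.876, 0.448, -0.179], [0.483, -0.815, 0.32], [-0.003, -0.367, -0.93]]
ft_force: [5.8, -16.1, 8.4]
gripper_width: -0.0
finger_force: 8.9
time_s: 5.17
tcp_pos: [0.7114, 0.0178, 0.3537]
tcp_rot: [[0.876, 0.45, -0.173], [0.482, -0.817, 0.315], [0.0, -0.359, -0.933]]
ft_force: [4.6, -25.0, 19.1]
gripper_width: 0.0001
finger_force: 15.5
```

```bash
python3 -m creep '[0,0,0,0,0,0,1,0,0,0,0,0,0,1,0,0,0,0,0,0,1,0,0,0,0,0,0,1]'
python3 - <<'E'
from h import *
import cv2
a=arm.read_camera("side")
cv2.imwrite("pics/p3.png",cv2.resize(a[110:250,220:360],(500,500)))
E
```

```text
time_s: 5.5
tcp_pos: [0.7115, 0.0175, 0.3539]
tcp_rot: [[0.876, 0.45, -0.173], [0.482, -0.817, 0.316], [0.001, -0.36, -0.933]]
ft_force: [4.5, -21.6, 15.3]
gripper_width: 0.0001
finger_force: 12.7
```

View pics/p3.png

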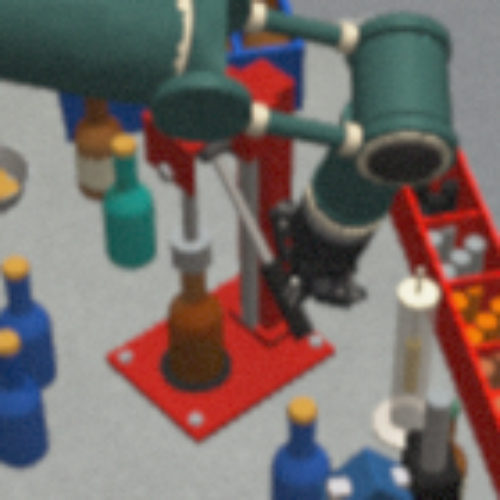

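```bash
python3 -m creep '[0,0.8,-2.5,0,0,0,1,0,1.2,-5,0,0,0,1,0,1.2,-8,0,0,0,1,0,0.5,-11.3,0,0,0,1,0,-1,-14.5,0,0,0,1,0,-2,-18,0,0,0,1,0,-3,-21,0,0,0,1,0,-3,-21,0,0,0,1]'
python3 - <<'E'
from h import *
R=tool(40,45,False)
g=np.array([CAP[0],CAP[1],.150]);h=np.array([np.cos(np.radians(40)),np.sin(np.radians(40)),0])
pre=g-.13*h+np.array([0,0,.0])
pre[2]=.25
to((.55,-.12,.56),tool(40,89,False)); to(pre,R,.155); print(np.array(arm.get_obs()["qpos"]).round(0))
E
```

```text
time_s: 6.22
tcp_pos: [0.7339, -0.0205, 0.5636]
tcp_rot: [[0.875, 0.452, -0.174], [0.484, -0.812, 0.325], [0.006, -0.369, -0.93]]
ft_force: [0.1, -0.2, 1.6]
gripper_width: -0.0002
finger_force: 0.0
shift cm [-20.9  -0.1   0.3] turn [ -2.1  31.5 166. ] rows>= 23.6 t 6.22 tcp [ 0.734 -0.02   0.564] target [ 0.55 -0.12  0.56]
shift cm [-26.9  -9.   25.3] turn [ 58.1  22.3 149.3] rows>= 22.6 t 6.22 tcp [ 0.734 -0.02   0.564] target [0.414 0.004 0.36 ]
[ -8.  23.  66.  18. 103.  55.]
```

```bash
python3 - <<'E'
from h import *
o=arm.get_obs();q=np.array(o["qpos"]);R=np.array(o["tcp_rot"])
C=Ro.from_euler("z",-90,degrees=True)
q0=np.array([-74.078,15.171,91.981,0,72.976,-2.115]);R0=np.array([[.951,.31,0],[.31,-.951,0],[0,0,-1]])
best=None
for s4 in(1,-1):
  for s6 in(1,-1):
    for c in range(0,360,90):
      f=lambda q:(Ro.from_euler("ZYZYZ",[q[0],q[1]+q[2],s4*q[3],q[4],s6*q[5]+c],degrees=True) if 0 else Ro.from_euler("z",q[0],degrees=True)*Ro.from_euler("y",q[1]+q[2],degrees=True)*Ro.from_euler("z",s4*q[3],degrees=True)*Ro.from_euler("y",q[4],degrees=True)*Ro.from_euler("z",s6*q[5]+c,degrees=True)).as_matrix()
      e=np.abs(f(q)-R).max()+np.abs(f(q0)-R0).max()
      if best is None or e<best[0]: best=(e,s4,s6,c)
print(best);e,s4,s6,c=best
for head,pit,az in[(40,45,5),(30,45,5),(30,60,8),(40,30,3),(0,90,-31),(0,80,-31)]:
  for A in(95,115,130):
    M=Ro.from_euler("y",-A,degrees=True)*Ro.from_euler("z",-az,degrees=True)*Ro.from_matrix(tool(head,pit,False))
    a=M.as_euler("ZYZ",degrees=True);print(head,pit,A,"q4",(s4*a[0]).round(),"q5",a[1].round(),"q6",((s6*(a[2]-c)+180)%360-180).round())
E
```

```text
(np.float64(0.00223249769469536), 1, 1, 90)
40 45 95 q4 32.0 q5 50.0 q6 -138.0
40 45 115 q4 46.0 q5 35.0 q6 -156.0
40 45 130 q4 67.0 q5 26.0 q6 179.0
30 45 95 q4 25.0 q5 46.0 q6 -126.0
30 45 115 q4 39.0 q5 28.0 q6 -144.0
30 45 130 q4 67.0 q5 19.0 q6 -174.0
30 60 95 q4 13.0 q5 57.0 q6 -116.0
30 60 115 q4 18.0 q5 38.0 q6 -123.0
30 60 130 q4 27.0 q5 24.0 q6 -134.0
40 30 95 q4 50.0 q5 43.0 q6 -152.0
40 30 115 q4 73.0 q5 33.0 q6 180.0
40 30 130 q4 97.0 q5 32.0 q6 151.0
0 90 95 q4 0.0 q5 85.0 q6 -121.0
0 90 115 q4 0.0 q5 65.0 q6 -121.0
0 90 130 q4 0.0 q5 50.0 q6 -121.0
0 80 95 q4 5.0 q5 76.0 q6 -122.0
0 80 115 q4 6.0 q5 57.0 q6 -124.0
0 80 130 q4 8.0 q5 42.0 q6 -126.0
```

```bash
cat >> h.py <<'E'
C15=np.array([CAP[0],CAP[1],.150])
E
python3 - <<'E'
from h import *
to((.45,-.03,.56),tool(75,90,True))
R=tool(15,48,False);to(C15-.14*R[:,2],R,.155)
E
```

```text
shift cm [-25.3 -11.9   5. ] turn [-20.3  -9.  -45.4] rows>= 7.1 t 6.22 tcp [ 0.734 -0.02   0.564] target [ 0.45 -0.03  0.56]
shift cm [-22.6 -18.   27.9] turn [ -64.4  -38.  -158. ] rows>= 24.4 t 6.22 tcp [ 0.734 -0.02   0.564] target [0.406 0.107 0.369]
```

```bash
python3 -m creep '[-25.3,-11.9,5,-20.3,-9,-45.4,-1,-25.3,-11.9,5,-20.3,-9,-45.4,-1,-25.3,-11.9,5,-20.3,-9,-45.4,-1,-25.3,-11.9,5,-20.3,-9,-45.4,-1,-25.3,-11.9,5,-20.3,-9,-45.4,-1,-25.3,-11.9,5,-20.3,-9,-45.4,-1,-25.3,-11.9,5,-20.3,-9,-45.4,-1,-25.3,-11.9,5,-20.3,-9,-45.4,-1]'
python3 - <<'E'
from h import *
R=tool(15,75,False);to((.40,.05,.48),R)
R=tool(15,48,False);to(C15-.14*R[:,2],R,.155)
print(np.array(arm.get_obs()["qpos"]).round(0))
E
```

```text
time_s: 6.88
tcp_pos: [0.4443, -0.0292, 0.5532]
tcp_rot: [[0.255, 0.967, -0.013], [0.967, -0.255, -0.001], [-0.004, -0.012, -1.0]]
ft_force: [-0.9, 0.6, 0.5]
gripper_width: 0.0852
finger_force: 0.0
shift cm [ 6.6 -6.2  7.4] turn [ -16.4   -9.7 -118.9] rows>= 16.8 t 6.88 tcp [ 0.444 -0.029  0.553] target [0.4  0.05 0.48]
shift cm [12.3 -6.9 18.4] turn [ -44.3  -25.8 -113.3] rows>= 17.4 t 6.88 tcp [ 0.444 -0.029  0.553] target [0.406 0.107 0.369]
[ -7. -13. 106.  -0.  89.   8.]
```

```bash
python3 -m creep '[6.6,-6.2,7.4,-16.4,-9.7,-118.9,-1,6.6,-6.2,7.4,-16.4,-9.7,-118.9,-1,6.6,-6.2,7.4,-16.4,-9.7,-118.9,-1,6.6,-6.2,7.4,-16.4,-9.7,-118.9,-1,6.6,-6.2,7.4,-16.4,-9.7,-118.9,-1,6.6,-6.2,7.4,-16.4,-9.7,-118.9,-1,6.6,-6.2,7.4,-16.4,-9.7,-118.9,-1,6.6,-6.2,7.4,-16.4,-9.7,-118.9,-1]'
python3 - <<'E'
from h import *
R=tool(15,75,False);to((.40,.05,.48),R)
R=tool(15,48,False);to(C15-.14*R[:,2],R,.155)
print(np.array(arm.get_obs()["qpos"]).round(0))
E
```

```text
time_s: 7.55
tcp_pos: [0.407, 0.0505, 0.4793]
tcp_rot: [[-0.661, 0.739, 0.131], [0.741, 0.67, -0.043], [-0.12, 0.069, -0.99]]
ft_force: [0.6, 0.5, 0.1]
gripper_width: 0.0852
finger_force: 0.0
shift cm [ 0.4 -0.5 -0.2] turn [ -8.5  -5.1 -62.3] rows>= 8.8 t 7.55 tcp [0.407 0.05  0.479] target [0.4  0.05 0.48]
shift cm [ 5.6  3.  10.7] turn [-23.1 -29.3 -59.3] rows>= 9.8 t 7.55 tcp [0.407 0.05  0.479] target [0.406 0.107 0.369]
[  5. -20. 118.  -3.  75. -36.]
```

```bash
python3 -m creep '[5.6,3,10.7,-23.1,-29.3,-59.3,-1,5.6,3,10.7,-23.1,-29.3,-59.3,-1,5.6,3,10.7,-23.1,-29.3,-59.3,-1,5.6,3,10.7,-23.1,-29.3,-59.3,-1,5.6,3,10.7,-23.1,-29.3,-59.3,-1,5.6,3,10.7,-23.1,-29.3,-59.3,-1,5.6,3,10.7,-23.1,-29.3,-59.3,-1,5.6,3,10.7,-23.1,-29.3,-59.3,-1]'
python3 -m creep '[0,0,0,0,0,0,-1]' >/dev/null
python3 - <<'E'
from h import *
R=tool(15,48,False);to(C15-.14*R[:,2],R,.155)
print(np.array(arm.get_obs()["qpos"]).round(0))
E
```

```text
time_s: 8.22
tcp_pos: [0.4065, 0.1075, 0.3687]
tcp_rot: [[-0.805, -0.068, 0.589], [-0.018, 0.996, 0.091], [-0.593, 0.062, -0.803]]
ft_force: [-0.1, 0.6, -0.6]
gripper_width: 0.0855
finger_force: 0.0
shift cm [-0.1  0.  -0.1] turn [ -4.3  -5.3 -11. ] rows>= 1.8 t 8.3 tcp [0.406 0.107 0.368] target [0.406 0.107 0.369]
[ 12. -24. 136.  -4.  32. -78.]
```

Then verify the bottle's place with the wrist camera.

```bash
python3 -m creep '[0,0,0,-4.3,-5.3,-11,-1,0,0,0,-4.3,-5.3,-11,-1,0,0,0,-4.3,-5.3,-11,-1,0,0,0,-4.3,-5.3,-11,-1]'
python3 - <<'E'
from h import *
import cv2
o=arm.get_obs();p=np.array(o["tcp_pos"]);R0=np.array(o["tcp_rot"])
im=arm.read_camera("wrist");k=arm.calibration("wrist");M=np.array(k["mount"]);Kw=np.array(k["mtx"])
def pw(P):
    t=R0.T@(np.asarray(P)-p);c=M[:3,:3].T@(t-M[:3,3]);u=Kw@c;return (u[:2]/u[2]).round(0)
print("pred cap,neck150,bottom",[pw((CAP[0],CAP[1],z)) for z in(.186,.15,.016)],[r for r in arm.look_for("wrist","cap")][:3],arm.look_for("wrist","bottle")[:3])
for z in (.186,.15,.03): 
    u=tuple(int(a) for a in pw((CAP[0],CAP[1],z)));cv2.drawMarker(im,u,(255,0,255),0,14,1)
cv2.imwrite("pics/w1.png",im)
R=tool(15,48,False);to(C15-.14*R[:,2],R,.155);to(C15,R,.155);print(np.array(o["qpos"]).round(0))
E
```

```text
time_s: 8.63
tcp_pos: [0.4065, 0.1071, 0.3681]
tcp_rot: [[-0.721, -0.254, 0.644], [-0.187, 0.967, 0.172], [-0.667, 0.004, -0.745]]
ft_force: [-0.7, 0.6, -0.2]
gripper_width: 0.0854
finger_force: 0.0
pred cap,neck150,bottom [array([285., 238.]), array([285., 198.]), array([284.,  89.])] [{'bbox': [0.0, 63.6, 113.1, 168.3], 'score': 0.84}, {'bbox': [458.5, 2.5, 88.4, 36.1], 'score': 0.79}, {'bbox': [447.8, 65.6, 108.8, 164.4], 'score': 0.7}] [{'bbox': [256.4, 65.5, 62.5, 177.8], 'score': 0.74}, {'bbox': [460.1, 0.0, 90.2, 38.8], 'score': 0.64}, {'bbox': [446.3, 66.7, 110.0, 165.2], 'score': 0.56}]
shift cm [-0.   0.  -0.1] turn [-0.  -0.2 -0.2] rows>= 0.0 t 8.78 tcp [0.407 0.107 0.368] target [0.406 0.107 0.369]
shift cm [-0.1  0.  13.9] turn [-0.  -0.2 -0.2] rows>= 3.3 t 8.78 tcp [0.407 0.107 0.368] target [0.497 0.132 0.265]
[  10.  -25.  138.    7.   26. -100.]
```

View pics/w1.png

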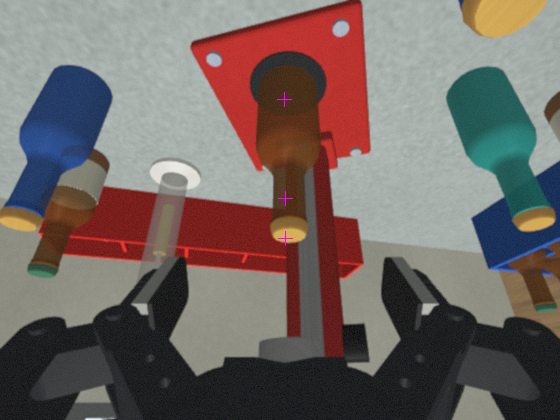

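```bash
python3 -m creep '[0.1,0.2,4,0,0,0,-1,0.1,0.2,7,0,0,0,-1,0.1,0.2,10,0,0,0,-1,0.1,0.2,12,0,0,0,-1,0.1,0.2,13.8,0,0,0,-1,0.1,0.2,13.8,0,0,0,-1,0.1,0.2,13.8,0,0,0,-1]' && python3 -m creep '[0,0,0,0,0,0,1,0,0,0,0,0,0,1,0,0,0,0,0,0,1,0,0,0,0,0,0,1,0,0,0,0,0,0,1,0,0,0,0,0,0,1,0,0,0,0,0,0,1,0,0,0,0,0,0,1]' 90
```

```text
time_s: 9.37
tcp_pos: [0.4944, 0.1332, 0.2631]
tcp_rot: [[-0.722, -0.257, 0.642], [-0.191, 0.966, 0.172], [-0.665, 0.002, -0.747]]
ft_force: [-0.1, 0.3, 0.7]
gripper_width: 0.0851
finger_force: 0.0
time_s: 10.03
tcp_pos: [0.4948, 0.133, 0.2652]
tcp_rot: [[-0.718, -0.257, 0.647], [-0.191, 0.966, 0.173], [-0.669, 0.001, -0.743]]
ft_force: [-2.5, 0.3, 5.9]
gripper_width: 0.0247
finger_force: 88.2
```

```bash
python3 -m creep '[0,0,-1,0,0,0,1,0,0,-2.5,0,0,0,1,0,0,-5,0,0,0,1,0,0,-8,0,0,0,1,0,0,-11,0,0,0,1,0,0,-14,0,0,0,1,0,0,-17,0,0,0,1,0,0,-17,0,0,0,1]'
python3 - <<'E'
from h import *
import cv2
a=arm.read_camera("side");cv2.imwrite("pics/g.png",cv2.resize(a[90:270,180:360],(600,600)))
print(np.array(arm.get_obs()["qpos"]).round(0))
cv2.imwrite("pics/gw.png",arm.read_camera("wrist"))
E
```

```text
time_s: 10.7
tcp_pos: [0.3828, 0.1031, 0.3937]
tcp_rot: [[-0.717, -0.257, 0.648], [-0.191, 0.966, 0.173], [-0.67, 0.0, -0.742]]
ft_force: [1.5, 0.4, -2.7]
gripper_width: 0.0252
finger_force: 89.1
[ 10. -31. 138.   6.  31. -99.]
```

View pics/g.png

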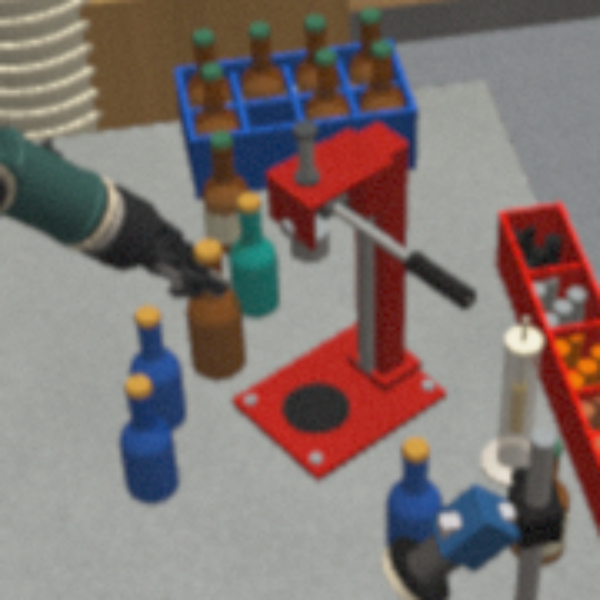

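```bash
cat >> h.py <<'E'
Rg=np.array([[-.718,-.257,.647],[-.191,.966,.173],[-.669,.001,-.743]]);tg=np.array([.4948,.133,.2652])
capt=Rg.T@(np.array([.596,.159,.186])-tg); bt=Rg.T@np.array([0,0,1.])
F=T(*CAM[:3],(-.2,0,CAM[3]));RF=tool(np.degrees(CAM[2]),45+48,False)
E
python3 - <<'E'
from h import *
print(capt,bt,F,RF@bt)
Rm=np.array(arm.get_obs()["tcp_rot"])
to(np.array([.33,.05,.50]),None)
S=F-[.10,0,-.03]
to(S-RF@capt,RF);to(F-RF@capt,RF)
E
```

```text
[-0.0246428 -0.0009716  0.12882  ] [-0.669  0.001 -0.743] [ 0.50610774 -0.30535998  0.2066    ] [0.7069326  0.00722121 0.70696899]
shift cm [ -2.4  -3.8 -12.6] turn [0. 0. 0.] rows>= 3.2 t 10.8 tcp [0.384 0.103 0.39 ] target [0.33 0.05 0.5 ]
shift cm [  9.1 -39.5  -5. ] turn [ 4.9 44.6 13.9] rows>= 9.8 t 10.8 tcp [0.384 0.103 0.39 ] target [ 0.388 -0.305  0.367]
shift cm [  3.9 -42.1   3.7] turn [ 4.9 44.6 13.9] rows>= 10.2 t 10.8 tcp [0.384 0.103 0.39 ] target [ 0.488 -0.305  0.337]
```

```bash
python3 -m creep '[-3,-2,-4,0,0,0,1,-6.4,-4.8,-9,0,0,0,1,-6.4,-4.8,-9,0,0,0,1,-6.4,-4.8,-9,0,0,0,1,-6.4,-4.8,-9,0,0,0,1,-6.4,-4.8,-9,0,0,0,1]'
python3 - <<'E'
from h import *
S=F-[.10,0,-.05]
to(S-RF@capt,RF)
E
```

```text
time_s: 11.3
tcp_pos: [0.3851, 0.0538, 0.4969]
tcp_rot: [[-0.724, -0.257, 0.64], [-0.191, 0.966, 0.172], [-0.662, 0.002, -0.749]]
ft_force: [-0.6, 0.3, -5.6]
gripper_width: 0.0247
finger_force: 90.3
shift cm [ 13.9 -34.7   2.3] turn [ 5.  44.2 13.9] rows>= 9.0 t 11.3 tcp [0.385 0.054 0.497] target [ 0.388 -0.305  0.387]
```

```bash
python3 -m creep '[1,-4,0,1,5,1,1,3,-8,0,1,10,3,1,5,-12,0.5,2,16,5,1,7,-16,1,3,22,7,1,8.5,-20,1.4,3,28,9,1,10.2,-24,1.7,4,33,10.5,1,11.8,-28,2,4,38,12,1,13.2,-32,2.2,5,42,13.3,1]' && python3 -m creep '[0.7,-2.7,0.1,0,2.2,0.6,1,0.7,-2.7,0.1,0,2.2,0.6,1,0.7,-2.7,0.1,0,2.2,0.6,1]'
python3 - <<'E'
from h import *
import cv2
to(F-RF@capt,RF);print(np.array(arm.get_obs()["qpos"]).round(0))
a=arm.read_camera("side");b=arm.read_camera("top")
cv2.imwrite("pics/f1.png",np.hstack([cv2.resize(a[160:340,230:380],(400,480)),cv2.resize(b[125:305,275:425],(400,480))]))
E
```

```text
time_s: 11.97
tcp_pos: [0.3856, -0.2631, 0.395]
tcp_rot: [[-1.0, -0.017, -0.015], [-0.018, 1.0, 0.005], [0.015, 0.006, -1.0]]
ft_force: [0.9, 0.9, -4.1]
gripper_width: 0.0249
finger_force: 90.7
time_s: 12.22
tcp_pos: [0.3796, -0.2896, 0.3946]
tcp_rot: [[-0.999, -0.006, -0.049], [-0.006, 1.0, 0.006], [0.049, 0.006, -0.999]]
ft_force: [0.3, 1.1, -4.1]
gripper_width: 0.0246
finger_force: 90.8
shift cm [-11.1  -1.6   5.3] turn [ 0.3  0.2 -0.1] rows>= 3.0 t 12.22 tcp [ 0.38  -0.29   0.395] target [ 0.488 -0.305  0.337]
[ -40.   -5.  115.   -2.   73. -130.]
```

View pics/f1.png

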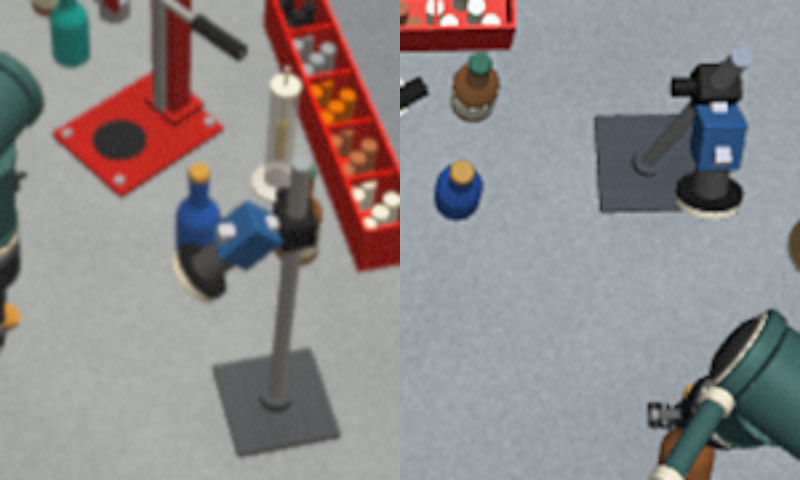

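```bash
python3 -m creep '[-2,-0.5,1,0,0,0,1,-4.5,-1,2.5,0,0,0,1,-7,-1.6,4,0,0,0,1,-9,-1.6,5,0,0,0,1,-10.5,-1.6,5.3,0,0,0,1,-11.1,-1.6,5.3,0,0,0,1,-11.1,-1.6,5.3,0,0,0,1,-11.1,-1.6,5.3,0,0,0,1]'
python3 - <<'E'
from h import *
import cv2
to(F-RF@capt,RF)
o=arm.get_obs();R=np.array(o["tcp_rot"]);p=np.array(o["tcp_pos"]);c=p+R@capt
ax=R@bt
a=arm.read_camera("side");b=arm.read_camera("top");s=4
A=cv2.resize(a[190:310,240:340],(400,480));B=cv2.resize(b[160:280,325:425],(400,480))
for im,n,ox,oy in((A,"side",240,190),(B,"top",325,160)):
    for P in(c,c-.17*ax,c+.13*ax): cv2.drawMarker(im,tuple(int(v) for v in (proj(n,P)-[ox,oy])*4),(255,0,255),0,14,1)
cv2.imwrite("pics/f2.png",np.hstack([A,B]))
E
```

```text
time_s: 12.98
tcp_pos: [0.4883, -0.3034, 0.3411]
tcp_rot: [[-0.999, -0.009, -0.045], [-0.009, 1.0, 0.001], [0.045, 0.001, -0.999]]
ft_force: [-0.5, 0.0, -4.5]
gripper_width: 0.0248
finger_force: 90.7
shift cm [-0.  -0.1  0.5] turn [0.1 0.4 0. ] rows>= 0.1 t 12.98 tcp [ 0.488 -0.303  0.341] target [ 0.488 -0.305  0.337]
```

View pics/f2.png

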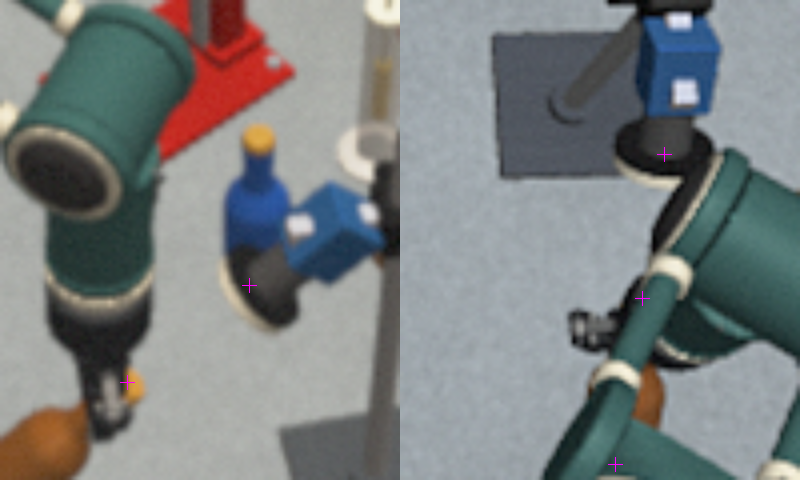

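```bash
python3 - <<'E'
from h import *
import cv2
o=arm.get_obs();R=np.array(o["tcp_rot"]);p=np.array(o["tcp_pos"])
k=arm.calibration("wrist");M=np.array(k["mount"]);Kw=np.array(k["mtx"])
prof=[(0,.03),(.08,.03),(.095,.024),(.112,.0135),(.16,.0135)]
t=np.linspace(0,2*np.pi,40)
pivot=np.array([0,0,.153])
def model(phi,d):  # points in tool frame, list of rings
    rot=Ro.from_euler("y",phi,degrees=True).as_matrix()
    b=rot@bt; c=pivot+rot@(capt-pivot)+b*d; u=np.array([0,1.,0]);u-=b*(u@b);u/=np.linalg.norm(u);v=np.cross(b,u)
    return [[c-b*(.17-z)+r*(np.cos(a)*u+np.sin(a)*v) for a in t] for z,r in prof],c,b
def sil(cam,rings):
    m=np.zeros((420,560),np.uint8);prev=None
    for rg in rings:
        if cam=="wrist": q=np.array([Kw@(M[:3,:3].T@(x-M[:3,3])) for x in rg]);q=q[:,:2]/q[:,2:]
        else: q=np.array([proj(cam,p+R@x) for x in rg])
        if prev is not None: cv2.fillConvexPoly(m,cv2.convexHull(np.vstack([prev,q]).astype(np.float32)).astype(np.int32),255)
        prev=q
    return m>0
for cam,src in(("side",None),("wrist",None),("wrist","pics/gw.png")):
    im=cv2.imread(src) if src else arm.read_camera(cam)
    h=cv2.cvtColor(im,cv2.COLOR_BGR2HSV)
    br=cv2.inRange(h,(3,110,40),(16,255,175));br=cv2.morphologyEx(br,cv2.MORPH_OPEN,np.ones((3,3)))
    reg=cv2.dilate(sil(cam,model(0,0)[0]).astype(np.uint8),np.ones((41,41)) if cam=="wrist" else np.ones((17,17)))>0
    mk=(br>0)&reg;res=[]
    for phi in range(-16,17,2):
        for d in(-.01,-.005,0,.005,.01):
            s=sil(cam,model(phi,d)[0]);res.append(((mk&s).sum()/(mk|s).sum(),phi,d))
    res.sort(reverse=True);print(cam,src,mk.sum(),[(round(a,3),b,c) for a,b,c in res[:6]],[round(a,3) for a,b,c in res if b==0])
    y,x=np.where(mk);print("bbox",x.min(),x.max(),y.min(),y.max(),"pred",[f(np.where(sil(cam,model(0,0)[0]))[i]) for i in(1,0) for f in(np.min,np.max)])
    g=cv2.inRange(h,(17,110,120),(30,255,255));
    if cam=="side":
        g[:260]=0;g[310:]=0;g[:,:255]=0;g[:,300:]=0;y,x=np.where(g>0);print("gold",len(x),x.mean(),y.mean(),"pred cap mid",proj("side",p+R@(capt-.004*bt)))
E
```

```text
side None 560 [(np.float64(0.685), -4, 0.005), (np.float64(0.68), -4, 0), (np.float64(0.678), -4, -0.005), (np.float64(0.676), -4, -0.01), (np.float64(0.675), -2, 0), (np.float64(0.672), -6, 0)] [np.float64(0.661), np.float64(0.65), np.float64(0.647), np.float64(0.64), np.float64(0.64)]
bbox 231 261 292 320 pred [np.int64(227), np.int64(272), np.int64(283), np.int64(323)]
gold 26 272.34615384615387 286.61538461538464 pred cap mid [270.82618204 286.37097539]
wrist None 25492 [(np.float64(0.909), -4, -0.005), (np.float64(0.908), -2, 0), (np.float64(0.898), -4, 0), (np.float64(0.895), -6, -0.005), (np.float64(0.89), -2, -0.005), (np.float64(0.886), 0, 0)] [np.float64(0.886), np.float64(0.863), np.float64(0.856), np.float64(0.818), np.float64(0.809)]
bbox 228 342 40 350 pred [np.int64(222), np.int64(341), np.int64(30), np.int64(355)]
wrist pics/gw.png 26122 [(np.float64(0.909), -2, 0), (np.float64(0.898), -4, -0.005), (np.float64(0.891), 0, 0), (np.float64(0.891), -4, 0), (np.float64(0.887), -2, -0.005), (np.float64(0.879), -6, -0.005)] [np.float64(0.891), np.float64(0.865), np.float64(0.861), np.float64(0.819), np.float64(0.808)]
bbox 228 342 38 352 pred [np.int64(222), np.int64(341), np.int64(30), np.int64(355)]
```

```bash
python3 - <<'E'
from h import *
rot=Ro.from_euler("y",-3,degrees=True).as_matrix();pv=np.array([0,0,.153])
c2=pv+rot@(capt-pv)-.002*rot@bt
R2=RF@rot.T
o=arm.get_obs();print(np.array(o["tcp_pos"])+np.array(o["tcp_rot"])@c2-F,o["time_s"])
to(F-R2@c2,R2)
E
```

```text
[-0.00207691  0.00020476  0.00505281] 13.1833
shift cm [-1.  -0.   0.4] turn [ 0.   3.5 -0.1] rows>= 0.5 t 13.18 tcp [ 0.488 -0.304  0.342] target [ 0.498 -0.304  0.337]
```

```bash
python3 -m creep '[-0.5,0,0.2,0,1.5,0,1,-1,0,0.4,0,3,0,1,-1,0,0.4,0,3,0,1,-1,0,0.4,0,3,0,1,-1,0,0.4,0,3,0,1,-1,0,0.4,0,3,0,1,-1,0,0.4,0,3,0,1,-1,0,0.4,0,3,0,1]'
python3 - <<'E'
from h import *
to(F,RF)
print(arm.look_for("top","lever_grip")[:1])
print(arm.close_job())
E
```

```text
time_s: 13.85
tcp_pos: [0.498, -0.3044, 0.3364]
tcp_rot: [[-0.995, -0.007, -0.097], [-0.007, 1.0, 0.0], [0.097, 0.001, -0.995]]
ft_force: [-1.0, -0.6, -4.5]
gripper_width: 0.0248
finger_force: 90.9
shift cm [-2.1 -0.1 12.8] turn [ 0.1 -2.5 -0.1] rows>= 3.1 t 13.85 tcp [ 0.498 -0.304  0.336] target [ 0.506 -0.305  0.207]
[{'bbox': [234.1, 155.6, 52.5, 33.7], 'score': 0.73}]
the job is handed in; nothing more can be done
None
```

I capped the bottle, took it out and handed the job in at about 14 s, with the cap held steady at the camera's focus; by my measurements it was within a few mm and degrees, but the hand-in returned no verdict.

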